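Open the spring-lid parts case

TASK

Open the larger of the two grey parts cases: press down the tab on its front with a fingertip so that its lid springs up, then push the lid with the fingers over until it lies fully open against its stop. Only press and push, without force; pick nothing up, leave the smaller case shut and do not disturb the loose things round about.

Things in the scene. Friction and masses are not known exactly. Their poses are not given: they have to be found in the camera images.
- case_large: the larger grey plastic case, screwed to the bench (cannot move): 100 mm deep (its x), 150 mm wide (its y), 43 mm high without the lid, 49 mm with it; low screw ears, 8 mm high, reach 93 mm to either side of its centre. Origin: centre of its underside; x points from the front (tab) to the back (hinge), z up. It stands either left or right of the smaller case.
- tab_large_press (a point): the place to press: on the top face of the large case's black ribbed release tab. The tab sticks out level from the case's front at 30 mm above the bench, 34 mm wide, reaching 98 mm in front of the case's centre; this point lies 86 mm in front of the centre. Behind the tab an upright black latch arm, from 52 to 67 mm in front of the centre, reaches 52 mm high and hooks over the lid.
- tab_large (a joint): angle of that tab (a spring rocker): 0 at rest, 0.35 rad fully pressed (this point then about 9 mm lower); the lid comes free at about 0.2 rad (some 5 mm lower). It takes 3 to 7 N on this point and springs back when let go.
- lid_large_hinge (a point): middle of the hinge axis of the large lid, on the case's back edge, 44 mm above the bench; the axis runs along the case's y
- lid_large_edge (a point): middle of the front edge of the large lid on its underside, 104 mm from the hinge axis; the lid is a flat plate 152 mm wide and 5 mm thick
- lid_large (a joint): opening angle of the large lid: 0 shut and latched, 1.9 rad fully open (at its stop, leaning back a little past upright). Unlatched, a spring lifts it in about half a second to about 0.8 rad, where it rests; from there it swings freely and light (under 2 N at the edge), falling back to 0.8 rad if let go before upright and, from about 1.65 rad on, slowly falling open to the stop by itself (within 1 to 3 s)
- case_small: the smaller case, of the same build but 90 mm wide (ears reach 63 mm to either side); same frame. It is to stay shut.
- lid_small (a joint): opening angle of the small case's lid: 0 shut; to stay 0
- pliers: flat-nose pliers lying loose on the bench, 46 x 138 x 11 mm; to be left alone
- counter: round hand tally counter lying loose, 72 x 52 x 21 mm; to be left alone
- setting_tool: thin setting tool lying loose in front, between the two cases, 11 x 99 x 11 mm; to be left alone
- tape: roll of tape lying flat and loose, 104 x 102 x 25 mm; to be left alone

How it is judged:
By the outcome, as a careful person would: the job done as asked, in the order asked, and still so for the second after the job is handed in, with the robot touching nothing.
It also fails if it takes over 40 s, if anything falls off the work surface, if the arm or the gripper's body presses on something with over 40 N, if the wrist force passes 120 N, or if a joint passes its speed limit or range.

ROBOT

A 6-joint arm with a two-finger parallel gripper is mounted at the origin on a cart in front of the work surface, level with it; the furniture and walls round the work are solid. World frame = base frame: x ahead of the robot, y to its left, z up, the work surface at z = 0. Lengths are in m, angles in rad, forces in N, time in s.
With the tool pointing down it reaches from about 0.425 to 0.95 m from the base axis. Payload 3.5 kg.
Tool frame: the origin (TCP) lies at the very end of the fingers, on their centre line; the grasp point (between the pads) lies 19 mm behind it; z points along the fingers, y is the line along which they close (so a half turn about z gives the same grasp; the last joint's range is limited). The gripper opens to 85 mm and grips with 20 to 120 N. Pads are 22 mm wide; open, the fingers measure 114 mm over their backs; the gripper's body (76 mm by 85 mm) begins 54 mm behind the grasp point. The pads swing forward as they close: fully open they stand 13 mm farther back than shut.
Start: joints at [-1.373, 0.286, 1.577, -0, 1.279, -0.15], TCP at [0.23, -0.635, 0.231] pointing down, gripper open.
Joint ranges: [-2.77, 2.77], [-0.9, 2.22], [0.21, 2.48], [-1.53, 4.67], [0.24, 2.81], [-2.84, 2.84]. Speed limits (rad/s): [2.79, 2.79, 3.14, 3.14, 3.14, 3.14].

INTERFACE

Orientations are given as a unit quaternion [x, y, z, w].
In Python, from plant import ctrl gives the robot as it stands.
- The arm moves only by the tool carry_out, never from a script. Its argument "deltas" is one flat list of numbers, 6 for each row, row after row: the shift along the tool's x, y, z in m, then the turn, a rotation vector about the tool's x, y, z in rad. A call has 1 to 5 rows; each row is the pose to reach, as a shift and turn from the pose commanded when the call began, along the tool's axes at that moment; what a row does not reach only later rows make up. A row lasts 1/8 s, in which the tool goes at most 62.5 mm and 10.7 degrees, less where a joint would pass 70% of its speed; a pose out of reach is approached as far as the arm can. A call with a gripper value outside its range is refused whole. "grip" is the opening in per cent of the stroke, from 0 (shut) to 100 (fully open), set as the call begins (left out, the last holds). The fingers move at their own pace and stop on an object; "grip_force" is the grip in N (left out, the last holds). Time passes only in rows, so rows that repeat a pose let the fingers close. It gives the time, the measured TCP pose, the force, the opening and the grip force at its end, in the units of the state.
- ctrl.get_state(): the state, without advancing time (a new reading comes with each control period).
- ctrl.read_camera(name): name is "scene" or "top"; returns (picture, depth): 420x560x3 uint8, red, green, blue; 420x560 float32, m along the optical axis (not along the pixel's ray), 0 where there is no reading.
- ctrl.camera_model(name): a dict with "intrinsics" (3x3 intrinsics, pixels), "k1" (the pictures are not rectified: a ray, as slopes to the right and down, at radius r is drawn at 1 + k1 r^2 times it, then the intrinsics apply), "extrinsics" (4x4, takes a point from world to camera coordinates). Camera axes: x right, y down, z forward; pixel columns grow to the right and rows downward; lengths in m; the calibration is good to about 2 mm. A picture is of the moment at which its call begins. camera_model takes no time and is no camera call.
- ctrl.sign_off(): hands the job in; it is judged then, once.
Trained networks look in the newest picture that a camera, given by its name, has taken for a name from the list of things; names that differ only in an ending like _2 or _b are one class to them, and where a whole thing is asked for, a point or a joint stands for the part that bears it (a point fixed in the world has none). Each returns a list of dicts, best first, with "score" (0 to 1); they miss things now and then, are a little off and sometimes report something else, mostly with a low value. They report only what shows in the picture. A call takes as long as a camera call.
- ctrl.find_in(camera, query): "uv" ([column, row] in pixels, amid what is visible of it).
The state is a dict: "time": time; "qpos": joint angles; "dq": joint speeds; "joint_efforts": joint torques, N m; "eef_pos": TCP position; "tcp_rot": TCP orientation; "contact_force": force on the tool from outside, world axes, zero at the start; "wrist_torque": the same for the moment, N m; "opening": opening from 0.0 (shut) to 1.0 (fully open); "finger_force": force on a finger pad.
Only numpy, scipy, OpenCV 4.12 (cv2) and the standard library are available. Lean on these libraries where they do the work, as an engineer would, in place of code of your own. Each camera call takes 0.05 s, during which the arm holds its last target. There are 200 camera calls.

## Working session

There is one attempt and no reset: what is moved stays moved. The work goes in short steps, Python scripts to look and compute and a tool call to move; the robot and the scene stay as the last step left them, time stands still between calls to the robot, and variables do not carry over. Pictures are saved under pics/ and viewed, at most 10 in all, crops included, and the job is handed in when it is done.

Besides the shell and the picture viewer there is one more tool, called after "Call:" as name(argument=value, ...) on one line, values as JSON. carry_out: Moves the arm, as the interface text tells. Its arguments: {"type":"object","properties":{"deltas":{"type":"array"},"grip":{"type":"number"},"grip_force":{"type":"number"}},"required":["deltas"]}

```bash
mkdir -p pics; cat > h.py <<'E'
import numpy as np, cv2
from plant import ctrl
from scipy.spatial.transform import Rotation as R
def undist(m,uv):
    K=np.array(m["intrinsics"]);d=np.array([m["k1"],0,0,0,0.])
    return cv2.undistortPoints(np.array(uv,float).reshape(-1,1,2),K,d).reshape(-1,2)
def world(m,uv,depth):
    n=undist(m,uv);p=np.c_[n,np.ones(len(n))]*np.array(depth).reshape(-1,1)
    E=np.array(m["extrinsics"]);return (p-E[:3,3])@E[:3,:3]
def proj(m,P):
    E=np.array(m["extrinsics"]);c=np.atleast_2d(P)@E[:3,:3].T+E[:3,3];s=c[:,:2]/c[:,2:]
    s=s*(1+m["k1"]*(s**2).sum(1,keepdims=True));K=np.array(m["intrinsics"])
    return s@K[:2,:2].T+K[:2,2]
def cloud(name):
    im,d=ctrl.read_camera(name);m=ctrl.camera_model(name)
    v,u=np.mgrid[:420,:560];W=world(m,np.c_[u.ravel(),v.ravel()],d.ravel()).reshape(420,560,3);W[d==0]=np.nan
    return im,d,m,W
E
python3 - <<'E'
from h import *
for n in("top","scene"):
    im,d,m,W=cloud(n);cv2.imwrite(f"pics/{n}0.png",im[:,:,::-1]);np.savez(f"{n}0.npz",im=im,W=W)
    for q in("case_large","tab_large_press","lid_large_edge","lid_large_hinge","case_small"):
        for r in ctrl.find_in(n,q)[:2]:
            u,v=np.round(r["uv"]).astype(int);print(n,q,r["score"],(u,v),W[v,u].round(3))
print(ctrl.get_state())
E
```

```text
top case_large 0.79 (np.int64(327), np.int64(218)) [ 0.519 -0.127  0.05 ]
top case_large 0.23 (np.int64(120), np.int64(174)) [0.662 0.445 0.004]
top tab_large_press 0.77 (np.int64(327), np.int64(249)) [ 0.441 -0.126  0.032]
top tab_large_press 0.55 (np.int64(329), np.int64(220)) [ 0.513 -0.132  0.052]
top lid_large_edge 0.72 (np.int64(324), np.int64(220)) [ 0.514 -0.119  0.049]
top lid_large_hinge 0.74 (np.int64(329), np.int64(218)) [ 0.519 -0.132  0.049]
top case_small 0.91 (np.int64(212), np.int64(205)) [0.558 0.172 0.05 ]
scene case_large 0.59 (np.int64(312), np.int64(246)) [ 0.553 -0.205  0.019]
{'time': 0.6, 'qpos': array([-1.37301654e+00,  2.86293733e-01,  1.57667270e+00,  8.07411282e-06,
        1.27859326e+00, -1.49983583e-01]), 'dq': array([ 0.00019633,  0.00013185,  0.00197355, -0.00058959, -0.00049862,
       -0.00013252]), 'joint_efforts': array([-3.50554001e-05, -4.05661404e+01, -2.92739546e+01, -1.02671424e-04,
        5.97630624e-04, -1.73442317e-05]), 'eef_pos': array([ 0.23007727, -0.63457788,  0.23134385]), 'tcp_rot': array([9.84920832e-01, 1.73005649e-01, 4.25866411e-06, 1.63834857e-05]), 'contact_force': array([-0.07496674,  0.03266093, -0.16122735]), 'wrist_torque': array([-0.07713578, -0.00496701, -0.00048254]), 'finger_force': 0.0, 'opening': 1.0004868182576496}
```

View pics/top0.png

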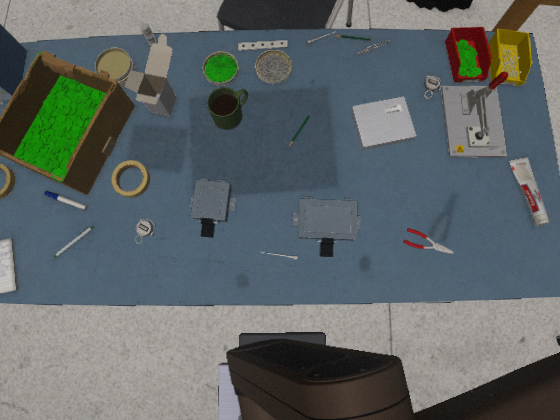

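View pics/scene0.png

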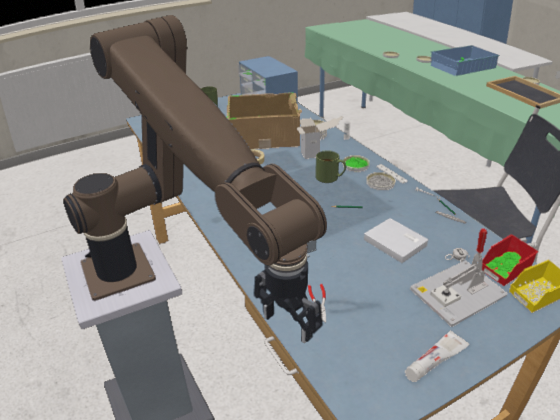

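The top picture shows the large case at about (327,218), its tab toward the robot at (327,249). The small case is at (212,203) and the setting tool at (280,255). The scene picture shows the arm hiding the large case. Next I fit the large case's pose.

```bash
python3 - <<'E'
from h import *
z=np.load("top0.npz");W=z["W"];im=z["im"]
for lo,hi,nm in((.044,.060,"lid+hook"),(.022,.038,"tab")):
    k=np.zeros((420,560),bool);k[185:270,285:370]=1
    k&=(W[...,2]>lo)&(W[...,2]<hi)
    if nm=="tab":k[:241]=0
    P=W[k];print(nm,len(P),P.min(0).round(3),P.max(0).round(3),P.mean(0).round(3),cv2.minAreaRect(P[:,:2].astype(np.float32)))
cv2.imwrite("pics/c.png",cv2.resize(im[185:265,280:380,::-1],(800,640))[:600])
E
```

```text
lid+hook 2389 [ 0.454 -0.205  0.044] [ 0.579 -0.051  0.057] [ 0.517 -0.127  0.05 ] ((0.5152547359466553, -0.1272343397140503), (0.15206220746040344, 0.12242601066827774), 86.32403564453125)
tab 176 [ 0.422 -0.148  0.024] [ 0.462 -0.101  0.035] [ 0.44  -0.124  0.03 ] ((0.44235244393348694, -0.12444113194942474), (0.04721809923648834, 0.03998129442334175), 89.86337280273438)
```

View pics/c.png

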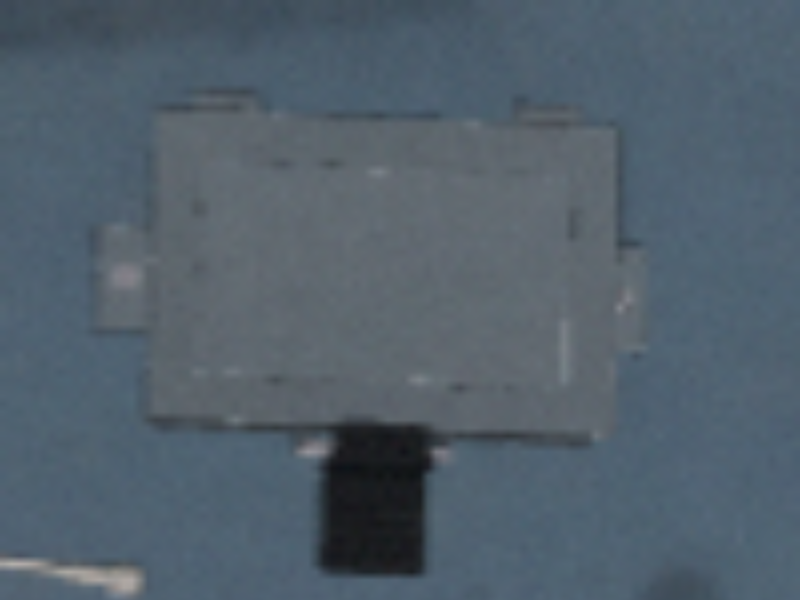

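The crop shows the lid outline at about (155,108), (617,127), (605,440) and (150,420), and the tab's front edge at (320–423, 573). The case is turned about −2°.

```bash
cat >> h.py <<'E'
def onplane(m,uv,z):
    n=undist(m,uv);E=np.array(m["extrinsics"]);r=np.c_[n,np.ones(len(n))]@E[:3,:3];o=-E[:3,:3].T@E[:3,3]
    return o+r*((z-o[2])/r[:,2])[:,None]
E
python3 - <<'E'
from h import *
m=ctrl.camera_model("top")
f=lambda a:np.array(a)/8.+np.array([280,185])-.5
L=onplane(m,f([(155,108),(617,127),(605,440),(150,420)]),.049);T=onplane(m,f([(320,573),(423,573)]),.030)
print(L.round(4),T.round(4))
yaw=-np.arctan2((L[0]-L[1])[0],(L[0]-L[1])[1]);yaw2=-np.arctan2((L[3]-L[2])[0],(L[3]-L[2])[1]);print(yaw,yaw2)
a=(yaw+yaw2)/2;x=np.array([np.cos(a),np.sin(a)])
print("c from lid",L.mean(0)[:2]+.002*x,"press from tab",T.mean(0)[:2]+.012*x,"press from lid",L.mean(0)[:2]-.084*x)
s=ctrl.get_state();Rt=R.from_quat(s["tcp_rot"]);print(Rt.as_matrix().round(3))
# moves: target yaw of tool: tool x along case x
g=R.from_matrix(np.c_[[x[0],x[1],0],[x[1],-x[0],0],[0,0,-1]])
print((Rt.inv()*g).as_rotvec())
for t in([.436,-.124,.231],[.436,-.124,.06]):print(Rt.inv().apply(np.array(t)-s["eef_pos"]))
E
```

```text
[[ 0.5737 -0.0552  0.049 ]
 [ 0.5652 -0.2063  0.049 ]
 [ 0.4622 -0.1975  0.049 ]
 [ 0.4709 -0.0514  0.049 ]] [[ 0.4227 -0.1062  0.03  ]
 [ 0.4222 -0.1396  0.03  ]]
-0.05589433032414227 -0.05939168956988589
c from lid [ 0.52000408 -0.127736  ] press from tab [ 0.43446021 -0.12361021] press from lid [ 0.43414691 -0.12278145]
[[ 0.94   0.341  0.   ]
 [ 0.341 -0.94  -0.   ]
 [ 0.     0.    -1.   ]]
[ 3.27316014e-05 -9.52313433e-06  4.05404054e-01]
[ 3.67597549e-01 -4.09836551e-01  3.31021782e-04]
[ 0.36759708 -0.40984232  0.17133102]
```

Call:
carry_out(deltas=[0.036, -0.041, 0, 0, 0, 0, 0.073, -0.082, 0, 0, 0, 0, 0.109, -0.123, 0, 0, 0, 0, 0.146, -0.165, 0, 0, 0, 0, 0.182, -0.206, 0, 0, 0, 0], grip=0)

```text
time: 1.23
eef_pos: [0.3315, -0.3772, 0.2316]
tcp_rot: [0.985, 0.173, 0.0, 0.0]
contact_force: [1.0, -0.8, 0.2]
opening: 0.001
finger_force: 0.0
```

Call:
carry_out(deltas=[0.036, -0.041, 0, 0, 0, 0, 0.073, -0.082, 0, 0, 0, 0, 0.109, -0.123, 0, 0, 0, 0, 0.146, -0.165, 0, 0, 0, 0, 0.182, -0.206, 0, 0, 0, 0])

```text
time: 1.85
eef_pos: [0.4323, -0.1215, 0.2318]
tcp_rot: [0.985, 0.173, 0.001, 0.0]
contact_force: [1.7, -0.8, 0.3]
opening: 0.003
finger_force: 0.0
```

Call:
carry_out(deltas=[0, 0, 0.03, 0, 0, 0.135, 0, 0, 0.07, 0, 0, 0.27, 0, 0, 0.11, 0, 0, 0.405, 0, 0, 0.14, 0, 0, 0.405, 0, 0, 0.14, 0, 0, 0.405])

```text
time: 2.48
eef_pos: [0.43, -0.1221, 0.0892]
tcp_rot: [1.0, -0.029, -0.003, -0.001]
contact_force: [0.5, 0.9, -0.1]
opening: -0.005
finger_force: 0.0
```

```bash
python3 - <<'E'
from h import *
im,d,m,W=cloud("scene");cv2.imwrite("pics/s1.png",cv2.resize(im[170:320,200:400,::-1],(800,600)))
s=ctrl.get_state();print(s["time"],s["eef_pos"],R.from_quat(s["tcp_rot"]).as_matrix().round(3),s["contact_force"],s["opening"])
E
```

```text
2.525 [ 0.43148325 -0.1229526   0.09106085] [[ 0.998 -0.057 -0.002]
 [-0.057 -0.998  0.001]
 [-0.002 -0.001 -1.   ]] [0.82015097 0.08986349 0.96766292] -0.0010248758988856959
```

View pics/s1.png

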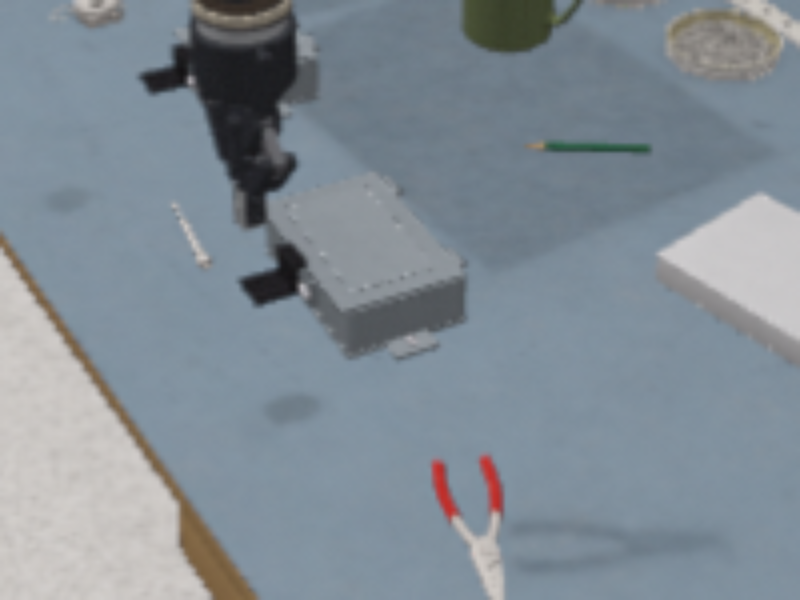

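The shut fingertips at about (250,215) hang right above the tab at (265,285). Clear to descend.

Call:
carry_out(deltas=[0, 0, 0.02, 0, 0, 0, 0, 0, 0.04, 0, 0, 0, 0, 0, 0.053, 0, 0, 0, 0, 0, 0.057, 0, 0, 0, 0, 0, 0.057, 0, 0, 0])

```text
time: 3.15
eef_pos: [0.4324, -0.1234, 0.035]
tcp_rot: [1.0, -0.029, 0.0, 0.0]
contact_force: [-0.1, -0.2, 0.0]
opening: 0.001
finger_force: 0.0
```

Call:
carry_out(deltas=[0, 0, 0.003, 0, 0, 0, 0, 0, 0.005, 0, 0, 0, 0, 0, 0.007, 0, 0, 0, 0, 0, 0.009, 0, 0, 0, 0, 0, 0.01, 0, 0, 0])

```text
time: 3.78
eef_pos: [0.4324, -0.1234, 0.025]
tcp_rot: [1.0, -0.029, 0.0, 0.0]
contact_force: [-1.5, 0.5, 6.4]
opening: 0.0
finger_force: 3.3
```

Call:
carry_out(deltas=[0, 0, 0.001, 0, 0, 0, 0, 0, 0.002, 0, 0, 0, 0, 0, 0.002, 0, 0, 0, 0, 0, 0.002, 0, 0, 0, 0, 0, 0.002, 0, 0, 0])

```text
time: 4.4
eef_pos: [0.4326, -0.1235, 0.0233]
tcp_rot: [1.0, -0.029, 0.001, 0.0]
contact_force: [-1.0, 0.7, 5.9]
opening: -0.005
finger_force: 3.7
```

```bash
python3 - <<'E'
from h import *
im,d,m,W=cloud("scene");cv2.imwrite("pics/s2.png",cv2.resize(im[170:320,200:400,::-1],(800,600)))
s=ctrl.get_state();print(s["time"],s["eef_pos"],s["contact_force"])
E
```

```text
4.45 [ 0.43265303 -0.12347739  0.02331962] [-1.43879701  0.30451672  6.57816604]
```

View pics/s2.png

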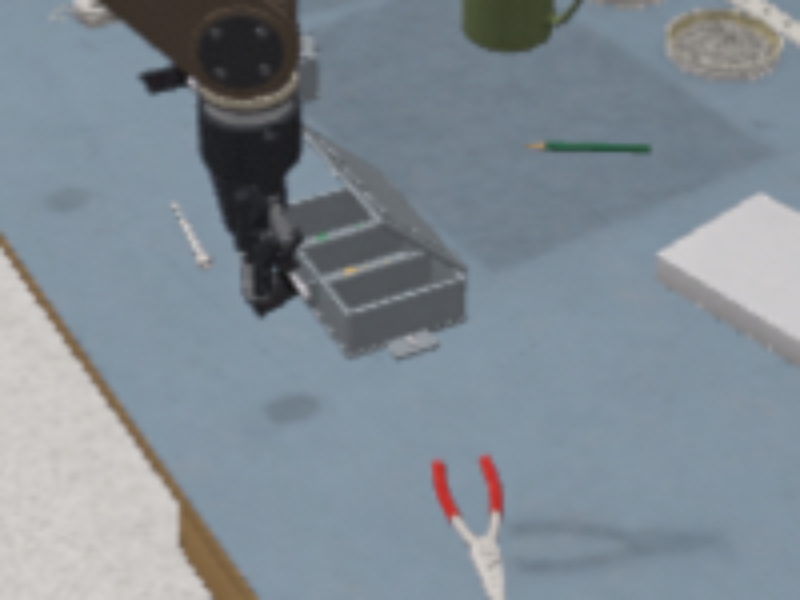

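The picture shows the lid sprung up with its edge near (310,130), and the fingers still on the tab at (260,300). Now I lift off and push the lid back.

Call:
carry_out(deltas=[0, 0, -0.02, 0, 0, 0, 0, 0, -0.05, 0, 0, 0, 0, 0, -0.082, 0, 0, 0, 0.015, 0, -0.082, 0, 0, 0, 0.04, 0, -0.082, 0, 0, 0])

```text
time: 5.08
eef_pos: [0.4721, -0.1253, 0.1037]
tcp_rot: [1.0, -0.029, -0.0, -0.0]
contact_force: [0.3, -1.0, -0.3]
opening: 0.005
finger_force: 0.0
```

Call:
carry_out(deltas=[0.012, 0, 0, 0, 0, 0, 0.024, 0, 0, 0, 0, 0, 0.036, 0, 0, 0, 0, 0, 0.048, 0, 0, 0, 0, 0, 0.06, 0, 0, 0, 0, 0])

```text
time: 5.7
eef_pos: [0.5343, -0.1293, 0.1084]
tcp_rot: [1.0, -0.029, 0.002, 0.0]
contact_force: [-5.7, 4.6, 23.4]
opening: 0.002
finger_force: 1.4
```

```bash
python3 - <<'E'
from h import *
im,d,m,W=cloud("scene");cv2.imwrite("pics/s3.png",cv2.resize(im[150:300,200:400,::-1],(800,600)))
s=ctrl.get_state();print(s["time"],s["eef_pos"],s["contact_force"])
E
```

```text
5.75 [ 0.53643826 -0.1299488   0.10907847] [-1.66521584  0.48046663 12.6238652 ]
```

View pics/s3.png

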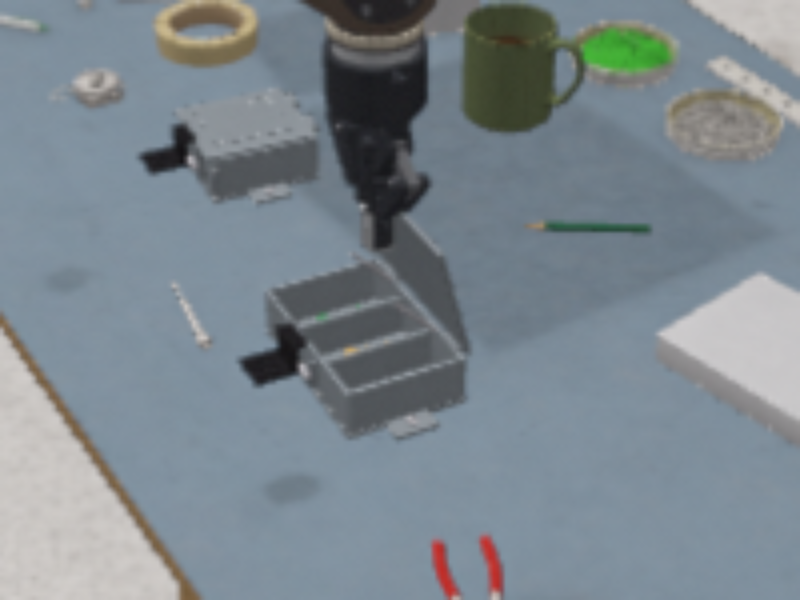

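The lid is at roughly 1.2 rad, with its edge at (405,220) bearing up under the fingers' thicker part, which gives about 20 N upward. I'll raise the fingers so the edge meets the pads, then go on.

Call:
carry_out(deltas=[0, 0, -0.012, 0, 0, 0, 0, 0, -0.022, 0, 0, 0, 0, 0, -0.022, 0, 0, 0])

```text
time: 6.12
eef_pos: [0.532, -0.1291, 0.1271]
tcp_rot: [1.0, -0.029, 0.001, 0.0]
contact_force: [-0.1, 0.1, -0.4]
opening: 0.004
finger_force: 0.0
```

Call:
carry_out(deltas=[0.006, 0, 0, 0, 0, 0, 0.012, 0, 0, 0, 0, 0, 0.018, 0, 0, 0, 0, 0])

```text
time: 6.5
eef_pos: [0.55, -0.1299, 0.1259]
tcp_rot: [1.0, -0.029, -0.0, -0.0]
contact_force: [1.1, 0.1, 0.2]
opening: -0.002
finger_force: 0.1
```

Call:
carry_out(deltas=[0.006, 0, 0, 0, 0, 0, 0.012, 0, 0, 0, 0, 0, 0.018, 0, 0, 0, 0, 0, 0.023, 0, 0, 0, 0, 0, 0.028, 0, 0, 0, 0, 0])

```text
time: 7.12
eef_pos: [0.578, -0.1315, 0.1263]
tcp_rot: [1.0, -0.029, -0.0, 0.0]
contact_force: [-0.5, -0.1, -0.5]
opening: 0.005
finger_force: 0.0
```

Call:
carry_out(deltas=[0.003, 0, 0, 0, 0, 0, 0.003, 0, 0, 0, 0, 0, 0.003, 0, 0, 0, 0, 0, 0.003, 0, 0, 0, 0, 0, 0.003, 0, 0, 0, 0, 0])

```text
time: 7.75
eef_pos: [0.5805, -0.1317, 0.1263]
tcp_rot: [1.0, -0.029, -0.0, -0.0]
contact_force: [-0.7, 0.7, -0.2]
opening: -0.004
finger_force: 0.0
```

```bash
python3 - <<'E'
from h import *
im,d,m,W=cloud("scene");cv2.imwrite("pics/s4.png",cv2.resize(im[150:300,200:400,::-1],(800,600)))
s=ctrl.get_state();print(s["time"],s["eef_pos"],s["contact_force"])
E
```

```text
7.8 [ 0.58055016 -0.13169178  0.12635707] [ 0.2854956  -0.33368628 -0.15986005]
```

View pics/s4.png

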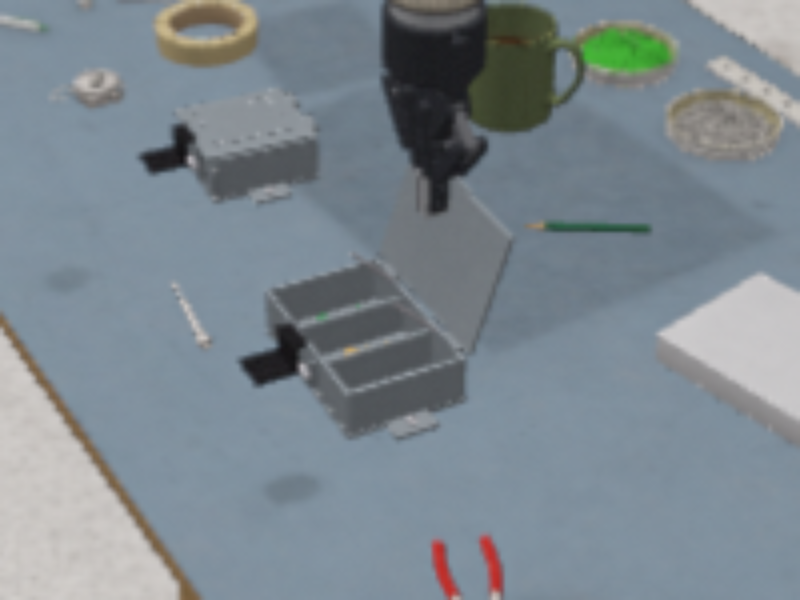

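The lid now leans past upright, with the fingers in front of it at (435,195). I'll back off and up, give it time to settle, and measure its angle.

Call:
carry_out(deltas=[-0.02, 0, 0, 0, 0, 0, -0.05, 0, -0.02, 0, 0, 0, -0.08, 0, -0.06, 0, 0, 0, -0.11, 0, -0.1, 0, 0, 0, -0.12, 0, -0.12, 0, 0, 0])

```text
time: 8.43
eef_pos: [0.4604, -0.125, 0.2491]
tcp_rot: [1.0, -0.029, 0.002, 0.001]
contact_force: [0.3, -0.1, 0.4]
opening: -0.001
finger_force: 0.0
```

Call:
carry_out(deltas=[0, -0.06, 0, 0, 0, 0, 0, -0.12, 0, 0, 0, 0, 0, -0.16, 0, 0, 0, 0, 0, -0.16, 0, 0, 0, 0, 0, -0.16, 0, 0, 0, 0])

```text
time: 9.05
eef_pos: [0.4699, 0.0346, 0.2463]
tcp_rot: [1.0, -0.028, 0.0, 0.0]
contact_force: [-0.4, -0.2, 0.3]
opening: -0.001
finger_force: 0.0
```

Call:
carry_out(deltas=[0, 0, 0, 0, 0, 0, 0, 0, 0, 0, 0, 0, 0, 0, 0, 0, 0, 0, 0, 0, 0, 0, 0, 0, 0, 0, 0, 0, 0, 0])

```text
time: 9.68
eef_pos: [0.47, 0.0348, 0.2463]
tcp_rot: [1.0, -0.029, -0.0, -0.0]
contact_force: [0.7, -0.2, -0.0]
opening: -0.001
finger_force: 0.0
```

```bash
python3 - <<'E'
from h import *
im,d,m,W=cloud("scene");cv2.imwrite("pics/s5.png",cv2.resize(im[150:300,200:400,::-1],(800,600)))
c=np.array([.520,-.128]);a=-.057;x=np.array([np.cos(a),np.sin(a)]);y=np.array([-x[1],x[0]])
q=W[...,:2]-c;lx=q@x;ly=q@y;z=W[...,2]
k=(np.abs(ly)<.07)&(lx>.03)&(lx<.12)&(z>.06)&(z<.16)
p=np.polyfit(z[k],lx[k],1);print(k.sum(),z[k].max(),"lid angle",np.pi/2+np.arctan(p[0]),"x at hinge height",np.polyval(p,.044))
s=ctrl.get_state();print(s["time"],s["eef_pos"],s["contact_force"])
E
```

```text
752 0.14699194373138022 lid angle 1.9045262918135717 x at hinge height 0.04972374334435488
9.725 [0.46996006 0.03485878 0.24630845] [-0.32444831  0.47947822  0.64888389]
```

View pics/s5.png

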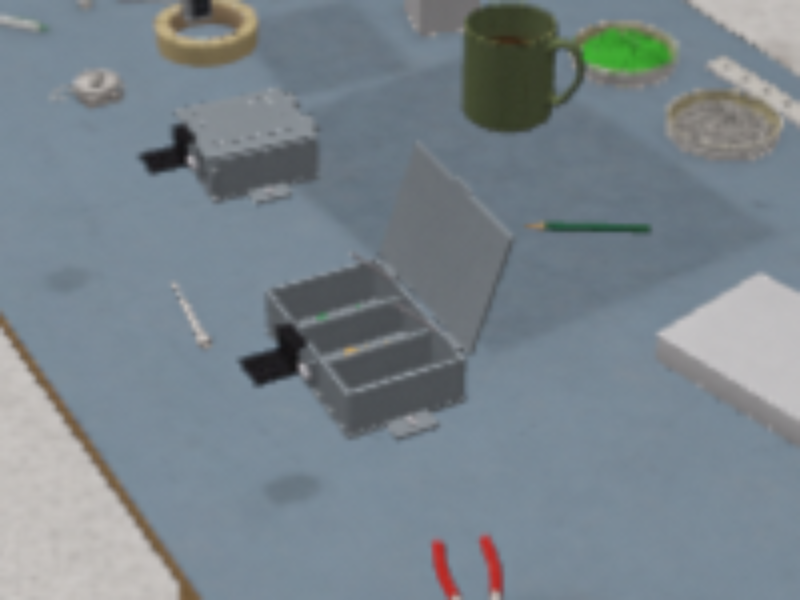

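The large lid stands at 1.90 rad, at its stop (edge from (418,143) to (512,238)). The small case at (250,145) is shut, and the robot is clear of everything.

```bash
python3 -c "
from plant import ctrl
print(ctrl.sign_off())"
```

```text
the job is handed in; nothing more can be done
None
```

The large case is open with its lid at the stop (measured 1.90 rad) and the job was handed in at about 9.7 s; the small case is still shut, nothing loose was touched, and the one rough moment was a brief upward force of about 23 N, when the lid edge caught under the fingers.

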